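# Pack the last two glue sticks into the core tub

### The job

Put the two loose glue sticks back into the round cardboard tub with the other five. First stand the fallen one up on its base on the bench and let go of it, so that it can be taken again from above by its cap; then lower the two, without dropping them in from above, into the free room in the tub so that all seven stand upright, caps up, every one fully down on the tub's floor. Leave the other things on the bench where they are.

Things in the scene. Friction and masses are not known exactly. Their poses are not given: they have to be found in the camera images.
- tub: loose round tub, about 0.9 kg: a cardboard core 90 mm outside, 80 mm inside, upright on a square steel foot 118 x 118 x 9 mm; open top, rim 69 mm above the bench. Origin under the centre of the foot, z up. Seven sticks just fit: one in the middle, six in a ring 26 mm from the axis. The free room for two is on its +x side (ring places at +30 and -30 degrees from its x axis): keep the first to one side
- tub_floor (a point): centre of the tub's inner floor, 9 mm above the bench, axes as the tub's. Packed sticks have 1 to 2 mm of play and can shift; their tops are 94.5 mm above the bench. Fingers do not fit between them: hold a stick by the top 10 to 15 mm of its cap, lower it until the fingertips are just above the neighbours' tops, and let it slide down the rest
- stick_mid: white glue stick with a blue band, a cylinder 24.4 mm across, 85.5 mm tall, about 30 g. Origin at the centre of its flat base, z axis from base to cap. Packed from the start: it stands inside the tub, cap up, in the middle
- stick_ring0: white glue stick with a blue band, a cylinder 24.4 mm across, 85.5 mm tall, about 30 g. Origin at the centre of its flat base, z axis from base to cap. Packed from the start: it stands inside the tub, cap up, in the ring, at about +90 degrees from the tub's x axis (it borders the free room)
- stick_ring1: white glue stick with a blue band, a cylinder 24.4 mm across, 85.5 mm tall, about 30 g. Origin at the centre of its flat base, z axis from base to cap. Packed from the start: it stands inside the tub, cap up, in the ring, at about +150 degrees
- stick_ring2: white glue stick with a blue band, a cylinder 24.4 mm across, 85.5 mm tall, about 30 g. Origin at the centre of its flat base, z axis from base to cap. Packed from the start: it stands inside the tub, cap up, in the ring, at about -150 degrees
- stick_ring3: white glue stick with a blue band, a cylinder 24.4 mm across, 85.5 mm tall, about 30 g. Origin at the centre of its flat base, z axis from base to cap. Packed from the start: it stands inside the tub, cap up, in the ring, at about -90 degrees (it borders the free room)
- stick_up: white glue stick with a blue band, a cylinder 24.4 mm across, 85.5 mm tall, about 30 g. Origin at the centre of its flat base, z axis from base to cap. One of the two to pack: it stands alone on the bench, cap up, right of the tub
- stick_fallen: white glue stick with a blue band, a cylinder 24.4 mm across, 85.5 mm tall, about 30 g. Origin at the centre of its flat base, z axis from base to cap. The other one to pack: it lies on its side on the bench, left of the tub, cap (the longer, slightly thicker, plain white end) pointing right towards the tub, up to about 40 degrees either way; it can roll. Stood on the bench within about 8 degrees of upright it settles on its base by itself
- card_pack: bystander: banded pack of white cards, 56 x 86 x 33 mm, behind the work; origin under its centre
- bone_folder: bystander: flat bone folder, 24 x 162 x 8 mm, lying behind the work on the right; origin under its centre
- eraser: bystander: small block eraser, 23 x 55 x 15 mm, behind the work on the right; origin under its centre
Things that resemble listed ones, but are neither listed nor needed, are in the scene too. Leave any purple look-alike of the tub alone.

How it is judged:
On the way:
1. the fallen stick stands on its base on the bench, let go (angle between stick_fallen's own z axis and vertical below 0.05 rad and height (world z) of stick_fallen below 0.003 m and horizontal distance between stick_fallen and tub above 0.06 m and contact force between stick_fallen and the fingers below 0.05 N and linear speed of stick_fallen below 0.02 m/s), for 0.2 s.
At the end, for the whole second after the job is handed in: All seven sticks stand in the tub, at rest: base centre within 30 mm of the tub's axis and no more than 3 mm above its floor, cap up, within 0.05 rad of vertical; the tub stands flat on the bench (within 0.03 rad, 4 mm) (horizontal distance between each of stick_mid, stick_ring0, stick_ring1, stick_ring2, stick_ring3, stick_up, stick_fallen and tub_floor below 0.03 m and z of each of stick_mid, stick_ring0, stick_ring1, stick_ring2, stick_ring3, stick_up, stick_fallen in the frame of tub_floor below 0.003 m and angle between each of stick_mid, stick_ring0, stick_ring1, stick_ring2, stick_ring3, stick_up, stick_fallen's own z axis and vertical below 0.05 rad and angle between tub's own z axis and vertical below 0.03 rad and height (world z) of tub below 0.004 m and linear speed of each of stick_up, stick_fallen, tub below 0.02 m/s); the robot touches nothing.
It fails at once if a stick is dropped in: it falls between the packed sticks faster than 0.9 m/s (a free fall of about 40 mm; sliding down the last 25 mm is fine) ((horizontal distance between stick_up and tub_floor below 0.035 m and z of stick_up in the frame of tub_floor below 0.08 m and linear speed of stick_up above 0.9 m/s) or (horizontal distance between stick_fallen and tub_floor below 0.035 m and z of stick_fallen in the frame of tub_floor below 0.08 m and linear speed of stick_fallen above 0.9 m/s)).
It fails at once if a stick that was already packed is lifted more than 20 mm off the tub's floor (z of any of stick_mid, stick_ring0, stick_ring1, stick_ring2, stick_ring3 in the frame of tub_floor above 0.02 m).
It fails at once if the tub is tipped (more than 0.2 rad) or shoved more than 50 mm (angle between tub's own z axis and vertical above 0.2 rad or distance of tub from where it was at the start of the episode above 0.05 m).
It fails at once if the card pack, bone folder or eraser is moved more than 20 mm (distance of any of card_pack, bone_folder, eraser from where it was at the start of the episode above 0.02 m).
It also fails if it takes over 72 s, if anything falls off the work surface, if the arm or the gripper's body presses on something with over 40 N, if the wrist force passes 120 N, or if a joint passes its speed limit or range.

### The arm

A 6-joint arm with a two-finger parallel gripper is mounted at the origin on a cart in front of the work surface, level with it; the furniture and walls round the work are solid. World frame = base frame: x ahead of the robot, y to its left, z up, the work surface at z = 0. Lengths are in m, angles in rad, forces in N, time in s.
With the tool pointing down it reaches from about 0.425 to 0.95 m from the base axis. Payload 3.5 kg.
Tool frame: the origin (TCP) lies between the finger pads; the fingertips stand 14 mm ahead of it and the grasp point (between the pads) lies 5 mm behind it; z points along the fingers, y is the line along which they close (so a half turn about z gives the same grasp; the last joint's range is limited). The gripper opens to 85 mm and grips with 20 to 120 N. Pads are 22 mm wide; open, the fingers measure 114 mm over their backs; the gripper's body (76 mm by 85 mm) begins 54 mm behind the grasp point. The pads swing forward as they close: fully open they stand 13 mm farther back than shut.
Start: joints at [1.03, 0.286, 1.577, -0, 1.279, -0.15], TCP at [0.257, 0.624, 0.245] pointing down, gripper open.
Joint ranges: [-2.77, 2.77], [-0.9, 2.22], [0.21, 2.48], [-1.53, 4.67], [0.24, 2.81], [-2.84, 2.84]. Speed limits (rad/s): [2.79, 2.79, 3.14, 3.14, 3.14, 3.14].

### API

Orientations are given as a unit quaternion [x, y, z, w].
In Python, from plant import * gives the robot as it stands.
- The arm moves only by the tool step_arm, never from a script. Its argument "commands" is a list of rows, each an object of numbers: "gripper": the gripper's target within -1 to 1 (shut at 1, half-way at 0, fully open at -1); "x", "y", "z": the shift along the tool's x, y, z in mm; "spin": the turn about the tool's z in degrees. A call has exactly 10 rows; each row shifts and turns the commanded pose from where the row before left it, along the tool's axes as they then stand; what a row does not reach is not made up. A row lasts 1/10 s, in which the tool goes at most 50 mm and 8.59 degrees, less where a joint would pass 70% of its speed; a pose out of reach is approached as far as the arm can. A call with a gripper value outside its range is refused whole. The fingers move at their own pace and stop on an object; "force" is the grip in N (left out, the last holds). Time passes only in rows, so rows that do not move let the fingers close, or fill a call up. It gives the time, the measured TCP pose, the force, the opening and the grip force at its end, in the units of the state.
- get_state(): the state, without advancing time (a new reading comes with each control period).
- read_camera(name): name is "scene" or "top" or "wrist"; returns a dict with "color" (384x512x3 uint8, red, green, blue), "z_map" (384x512 float32, m along the optical axis (not along the pixel's ray), 0 where there is no reading), "fx", "fy", "cx", "cy" (pixels), "eye" and "attitude" of the camera in the world; the wrist camera has in their place "mount" (4x4, takes a point from camera to tool coordinates, whose origin is the TCP and whose axes are the flange's). Camera axes: x right, y up, looking along -z (the intrinsics and any distortion apply to the point x, -y, -z); pixel columns grow to the right and rows downward; lengths in m; the calibration is good to about 2 mm. A picture is of the moment at which its call begins: read the wrist's pose just before it.
- sign_off(): hands the job in; it is judged then, once.
The state is a dict: "time": time; "qpos": joint angles; "dq": joint speeds; "joint_efforts": joint torques, N m; "eef_pos": TCP position; "tcp_rot": TCP orientation; "contact_force": force on the tool from outside, world axes, zero at the start; "wrist_torque": the same for the moment, N m; "opening": opening from 0.0 (shut) to 1.0 (fully open); "finger_force": force on a finger pad.
Only numpy, scipy, OpenCV 4.12 (cv2) and the standard library are available. Lean on these libraries where they do the work, as an engineer would, in place of code of your own. Each camera call takes 0.05 s, during which the arm holds its last target. There are 200 camera calls.

## Working session

There is one attempt and no reset: what is moved stays moved. The work goes in short steps, Python scripts to look and compute and a tool call to move; the robot and the scene stay as the last step left them, time stands still between calls to the robot, and variables do not carry over. Pictures are saved under pics/ and viewed, at most 10 in all, crops included, and the job is handed in when it is done.

Besides the shell and the picture viewer there is one more tool, called after ">>>" by a JSON object that holds its "method" and its "body". step_arm: Moves the arm, as the interface text tells. Its arguments: {"type":"object","properties":{"commands":{"type":"array"},"force":{"type":"number"}},"required":["commands"]}

```bash
ls; mkdir -p pics; cat > h.py <<'E'
from plant import *
import numpy as np, cv2
from scipy.spatial.transform import Rotation as R
def cloud(name):
    s=get_state(); c=read_camera(name)
    z=c['z_map']; h,w=z.shape
    u,v=np.meshgrid(np.arange(w),np.arange(h))
    p=np.stack([(u-c['cx'])/c['fx']*z,-(v-c['cy'])/c['fy']*z,-z],-1)
    if 'mount' in c:
        M=np.array(c['mount']); p=p@M[:3,:3].T+M[:3,3]
        p=R.from_quat(s['tcp_rot']).apply(p.reshape(-1,3)).reshape(p.shape)+s['eef_pos']
    else:
        A=np.array(c['attitude'],float)
        Rm=R.from_quat(A).as_matrix() if A.size==4 else A.reshape(A.shape)[:3,:3]
        p=p@Rm.T+np.array(c['eye'])
    p[z==0]=np.nan
    return c,p
def save(n,c): cv2.imwrite('pics/'+n,c[:,:,::-1])
E
python3 - <<'E'
from h import *
s=get_state();print({k:np.round(v,3) for k,v in s.items()})
a=[]
for n in('top','scene'):
    c,p=cloud(n);a.append(c['color']);print(n,c['fx'],c['fy'],c['cx'],c['cy'],c['eye'],c['attitude'],[k for k in c])
    np.savez(n+'.npz',p=p,c=c['color'])
    print(np.nanmedian(p[...,2]))
    save(n+'0.png',c['color'])
E
```

```text
pics
{'time': np.float64(0.0), 'qpos': array([ 1.03 ,  0.287,  1.578, -0.   ,  1.279, -0.15 ]), 'dq': array([-0.   ,  0.001, -0.   ,  0.   , -0.   ,  0.   ]), 'joint_efforts': array([ 0.0000e+00, -4.0596e+01, -2.9264e+01, -0.0000e+00,  6.0000e-03,
       -0.0000e+00]), 'eef_pos': array([0.257, 0.624, 0.244]), 'tcp_rot': array([ 0.194,  0.981, -0.001, -0.   ]), 'contact_force': array([-0.038, -0.869, -0.655]), 'wrist_torque': array([-0.049,  0.031,  0.018]), 'finger_force': np.float64(0.0), 'opening': np.float64(1.002)}
top 432.2555864627596 432.2555864627596 246.52283742708585 197.13281632735345 [0.26720767 0.01881532 1.41041174] [-0.07390149  0.07335793  0.71407891 -0.69227775] ['color', 'z_map', 'fx', 'fy', 'cx', 'cy', 'eye', 'attitude']
-0.001029777776343277
scene 427.29118339259634 427.29118339259634 256.1091489908081 192.5288801174227 [-0.24222157 -0.64362081  0.98177904] [ 0.36480168 -0.18010876 -0.39101432  0.82558366] ['color', 'z_map', 'fx', 'fy', 'cx', 'cy', 'eye', 'attitude']
0.000868010956925569
```

View pics/top0.png

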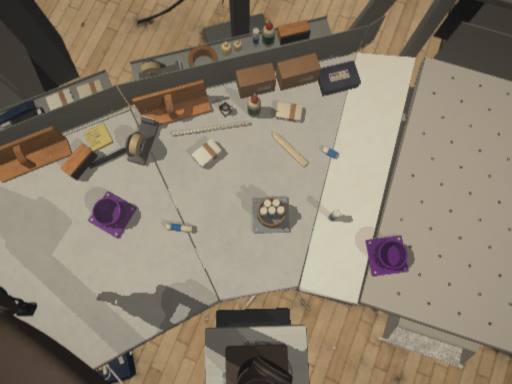

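View pics/scene0.png

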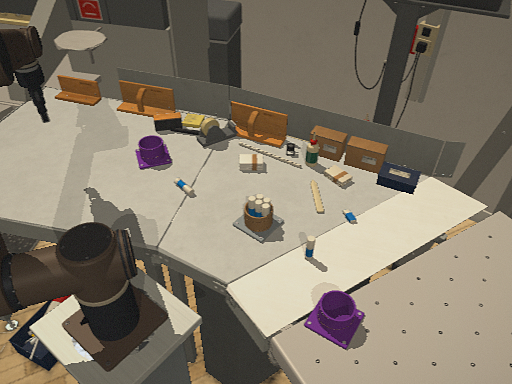

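Top view: tub at (271,212), standing stick (336,215), fallen stick (180,228) with its white cap to the right. Purple look-alikes are at (112,214) and (388,255). Next I'll measure positions.

```bash
python3 - <<'E'
from h import *
d=np.load('top.npz');p=d['p'];c=d['c']
def reg(u0,u1,v0,v1,zlo,zhi,mask=None):
    q=p[v0:v1,u0:u1];m=(q[...,2]>zlo)&(q[...,2]<zhi)
    if mask is not None:m&=mask[v0:v1,u0:u1]
    return q[m]
ci=c.astype(int)
white=(ci.min(-1)>170)
blue=(ci[...,2]-ci[...,0]>40)
def st(n,q):print(n,len(q),q.mean(0).round(4),q.min(0).round(3),q.max(0).round(3))
st('tub sticks',reg(250,295,190,235,.085,.11))
st('up top',reg(322,352,200,230,.07,.11))
st('fallen',reg(160,200,218,240,.012,.04))
st('fallen blue',reg(160,200,218,240,.008,.04,blue))
st('bench near fallen',reg(160,200,218,240,-.01,.006))
q=reg(160,200,218,240,.012,.04)[:,:2];w=np.linalg.svd(q-q.mean(0))[2][0];t=(q-q.mean(0))@w;print(w,t.min(),t.max())
# foot
f=reg(245,300,190,240,.005,.013);r=cv2.minAreaRect(f[:,:2].astype(np.float32));print('foot',r)
# tops
v=np.full(c.shape[:2],0,np.uint8)
m=(p[...,2]>.085)&(p[...,2]<.11);n,l,s,ce=cv2.connectedComponentsWithStats((m).astype(np.uint8))
big=cv2.resize(c[175:250,230:360],None,fx=6,fy=6,interpolation=cv2.INTER_CUBIC)[:600,:790]
f2=cv2.resize(c[210:245,155:205],None,fx=6,fy=6,interpolation=cv2.INTER_CUBIC)
big[:f2.shape[0],780-f2.shape[1]:780]=f2
save('crop1.png',big)
E
```

```text
tub sticks 242 [ 0.5111 -0.0606  0.0937] [ 0.491 -0.099  0.085] [ 0.538 -0.025  0.101]
up top 54 [ 0.4873 -0.2618  0.0831] [ 0.476 -0.274  0.07 ] [ 0.498 -0.251  0.089]
fallen 188 [0.4679 0.2382 0.0211] [0.452 0.196 0.012] [0.485 0.28  0.031]
fallen blue 50 [0.4698 0.2487 0.0225] [0.463 0.232 0.013] [0.481 0.264 0.031]
bench near fallen 677 [ 0.4666  0.2378 -0.0008] [ 0.43   0.174 -0.009] [0.505 0.304 0.006]
[-0.14415454 -0.98955519] -0.0439856632244942 0.04157277858493798
foot ((0.5009200572967529, -0.0665789395570755), (0.1775684654712677, 0.15989276766777039), 86.81665802001953)
```

View pics/crop1.png

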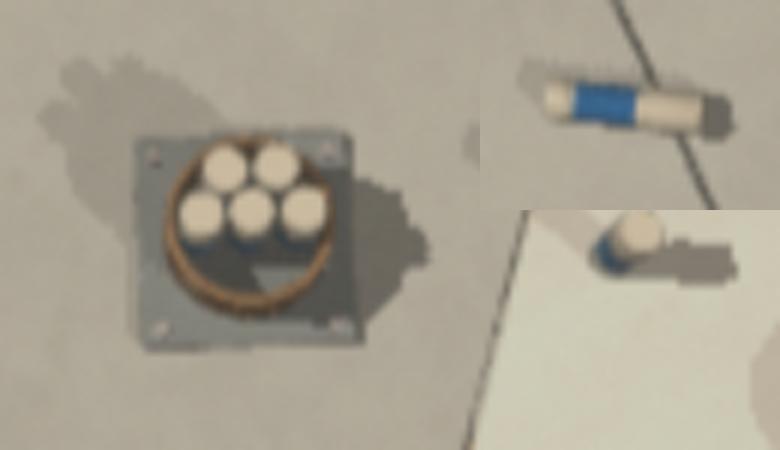

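Crop: the tub's free room faces the robot (image bottom, world −x). The fallen stick's axis is (−0.144,−0.99) with its cap end near (0.462,0.196). I'll turn the fingers across it and descend.

>>> {"method": "step_arm", "body": {"commands": [{"gripper":-1,"z":10,"spin":7.6},{"gripper":-1,"z":10,"spin":7.6},{"gripper":-1,"z":10,"spin":7.6},{"gripper":-1,"z":10,"spin":7.6},{"gripper":-1,"z":10,"spin":7.6},{"gripper":-1,"z":10,"spin":7.6},{"gripper":-1,"z":10,"spin":7.6},{"gripper":-1,"z":10,"spin":7.6},{"gripper":-1,"z":10,"spin":7.6},{"gripper":-1,"z":10,"spin":7.6}], "force": 20}}

```text
invalid input
```

```bash
cat >> h.py <<'E'
def go(x,y,z=None,ya=None):
    s=get_state();r=R.from_quat(s['tcp_rot']);e=np.array(s['eef_pos'])
    yw=r.apply([0,1,0]);a=np.degrees(np.arctan2(yw[1],yw[0]))
    d=np.array([x,y,e[2] if z is None else z])-e
    print('t',round(s['time'],2),'tcp',e.round(4),'yang',a.round(1),'tilt',r.apply([0,0,1]).round(3),'F',np.round(s['contact_force'],1),'op',round(s['opening'],3),'ff',round(s['finger_force'],1),'q6',round(s['qpos'][5],2))
    print('tool shift mm',(r.inv().apply(d)*1000).round(1))
    if ya is not None: print('spin',((a-ya+90)%180-90).round(1))
E
python3 -c "
from h import *
go(.4635,.209,.12,-8.3)"
```

```text
t 0.1 tcp [0.2568 0.6236 0.2441] yang 67.6 tilt [-0.001 -0.002 -1.   ] F [0.5 0.3 0.3] op 0.998 ff 0.0 q6 -0.15
tool shift mm [-349.1 -304.4  124.6]
spin 75.9
```

>>> {"method": "step_arm", "body": {"commands": [{"gripper":-1,"x":0,"y":0,"z":10,"spin":7.6},{"gripper":-1,"x":0,"y":0,"z":10,"spin":7.6},{"gripper":-1,"x":0,"y":0,"z":10,"spin":7.6},{"gripper":-1,"x":0,"y":0,"z":10,"spin":7.6},{"gripper":-1,"x":0,"y":0,"z":10,"spin":7.6},{"gripper":-1,"x":0,"y":0,"z":10,"spin":7.6},{"gripper":-1,"x":0,"y":0,"z":10,"spin":7.6},{"gripper":-1,"x":0,"y":0,"z":10,"spin":7.6},{"gripper":-1,"x":0,"y":0,"z":10,"spin":7.6},{"gripper":-1,"x":0,"y":0,"z":10,"spin":7.6}], "force": 20}}

```text
time: 1.1
eef_pos: [0.2568, 0.6237, 0.1441]
tcp_rot: [0.759, 0.651, -0.001, 0.0]
contact_force: [-0.2, -0.5, -0.2]
opening: 0.998
finger_force: 0.0
```

```bash
python3 -c "
from h import *
go(.4635,.209,.14,-8.3)"
```

```text
t 1.1 tcp [0.2568 0.6237 0.1441] yang -8.7 tilt [-0.001 -0.001 -1.   ] F [-0.2 -0.5 -0.2] op 0.998 ff 0.0 q6 1.18
tool shift mm [-378.7  267.     4.5]
spin -0.4
```

>>> {"method": "step_arm", "body": {"commands": [{"gripper":-1,"x":-38,"y":27,"z":0,"spin":0},{"gripper":-1,"x":-38,"y":27,"z":0,"spin":0},{"gripper":-1,"x":-38,"y":27,"z":0,"spin":0},{"gripper":-1,"x":-38,"y":27,"z":0,"spin":0},{"gripper":-1,"x":-38,"y":27,"z":0,"spin":0},{"gripper":-1,"x":-38,"y":27,"z":0,"spin":0},{"gripper":-1,"x":-38,"y":27,"z":0,"spin":0},{"gripper":-1,"x":-38,"y":27,"z":0,"spin":0},{"gripper":-1,"x":-38,"y":27,"z":0,"spin":0},{"gripper":-1,"x":-37,"y":24,"z":0,"spin":0}]}}

```text
time: 2.1
eef_pos: [0.4664, 0.2083, 0.1452]
tcp_rot: [0.757, 0.653, -0.0, 0.0]
contact_force: [0.7, -0.2, -0.5]
opening: 0.999
finger_force: 0.0
```

```bash
python3 -c "
from h import *
go(.4635,.209,.017,-8.3)
c,p=cloud('wrist');save('w1.png',c['color'])
m=(p[...,2]>.012)&(p[...,2]<.04)&(p[...,1]>.15)&(p[...,1]<.32)&(p[...,0]>.42)&(p[...,0]<.52)
q=p[m][:,:2];print(len(q))
r=cv2.minAreaRect(q.astype(np.float32));print(r);mm=q.mean(0);w=np.linalg.svd(q-mm,full_matrices=False)[2][0];t=(q-mm)@w;print(mm,w,t.min(),t.max())
"
```

```text
t 2.1 tcp [0.4664 0.2083 0.1452] yang -8.4 tilt [-0. -0. -1.] F [ 0.7 -0.2 -0.5] op 0.999 ff 0.0 q6 0.37
tool shift mm [  0.3  -2.9 128.2]
spin -0.1
2908
((0.46952107548713684, 0.23805251717567444), (0.08566919714212418, 0.023293092846870422), 82.281005859375)
[0.47003435 0.24006147] [-0.13297109 -0.99111992] -0.040782715275123886 0.04490481550879446
```

View pics/w1.png

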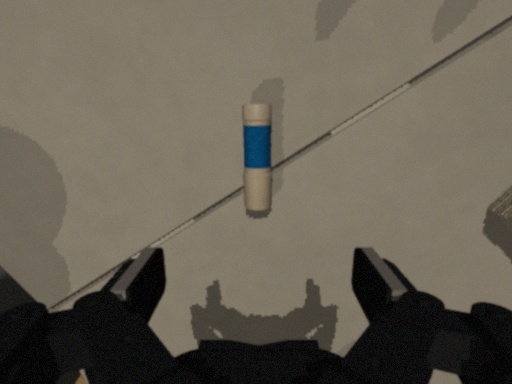

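The wrist view shows the fallen stick at columns 243–271, rows 103–211, with its cap at the bottom. Its measured size is 86×23 mm, as expected. I'll shift, then descend to its cap end and close gently.

>>> {"method": "step_arm", "body": {"commands": [{"gripper":-1,"x":-7,"y":-1,"z":15,"spin":0},{"gripper":-1,"x":0,"y":0,"z":15,"spin":0},{"gripper":-1,"x":0,"y":0,"z":15,"spin":0},{"gripper":-1,"x":0,"y":0,"z":15,"spin":0},{"gripper":-1,"x":0,"y":0,"z":15,"spin":0},{"gripper":-1,"x":0,"y":0,"z":15,"spin":0},{"gripper":-1,"x":0,"y":0,"z":15,"spin":0},{"gripper":-1,"x":0,"y":0,"z":15,"spin":0},{"gripper":-1,"x":0,"y":0,"z":7,"spin":0},{"gripper":-0.3,"x":0,"y":0,"z":0,"spin":0}]}}

```text
time: 3.15
eef_pos: [0.4627, 0.2033, 0.0171]
tcp_rot: [0.757, 0.654, -0.001, -0.001]
contact_force: [-0.7, 0.1, 0.1]
opening: 0.858
finger_force: 0.0
```

>>> {"method": "step_arm", "body": {"commands": [{"gripper":1,"x":0,"y":0,"z":0,"spin":0},{"gripper":1,"x":0,"y":0,"z":0,"spin":0},{"gripper":1,"x":0,"y":0,"z":0,"spin":0},{"gripper":1,"x":0,"y":0,"z":0,"spin":0},{"gripper":1,"x":0,"y":0,"z":0,"spin":0},{"gripper":1,"x":0,"y":0,"z":0,"spin":0},{"gripper":1,"x":0,"y":0,"z":0,"spin":0},{"gripper":1,"x":0,"y":0,"z":0,"spin":0},{"gripper":1,"x":0,"y":0,"z":0,"spin":0},{"gripper":1,"x":0,"y":0,"z":0,"spin":0}], "force": 20}}

```text
time: 4.15
eef_pos: [0.4645, 0.2036, 0.0191]
tcp_rot: [0.757, 0.654, 0.0, 0.0]
contact_force: [-0.9, -0.5, 6.2]
opening: 0.272
finger_force: 22.1
```

>>> {"method": "step_arm", "body": {"commands": [{"gripper":1,"x":0,"y":0,"z":-10,"spin":0},{"gripper":1,"x":0,"y":0,"z":-15,"spin":0},{"gripper":1,"x":0,"y":0,"z":-15,"spin":0},{"gripper":1,"x":0,"y":0,"z":-15,"spin":0},{"gripper":1,"x":0,"y":0,"z":-15,"spin":0},{"gripper":1,"x":0,"y":0,"z":-10,"spin":0},{"gripper":1,"x":0,"y":0,"z":0,"spin":0},{"gripper":1,"x":0,"y":0,"z":0,"spin":0},{"gripper":1,"x":0,"y":0,"z":0,"spin":0},{"gripper":1,"x":0,"y":0,"z":0,"spin":0}]}}

```text
time: 5.15
eef_pos: [0.4632, 0.2033, 0.0973]
tcp_rot: [0.757, 0.653, -0.001, -0.0]
contact_force: [0.6, 0.3, -0.5]
opening: 0.275
finger_force: 21.7
```

```bash
cat >> h.py <<'E'
def axis(name='wrist'):
    # visible axis of the blue band stick near the gripper: blue band & white pixels in 3D
    s=get_state();e=np.array(s['eef_pos']);c,p=cloud(name);ci=c['color'].astype(int)
    near=(np.linalg.norm(p-e,axis=-1)<.10)&(p[...,2]<e[2]+.02)&(p[...,2]>.004)
    b=near&(ci[...,2]-ci[...,0]>35)
    q=p[b];print(name,'blue',len(q),np.round(np.nanmean(q,0),4) if len(q) else '', q.min(0).round(3),q.max(0).round(3),'tcp',e.round(4))
    return c,p
E
python3 -c "
from h import *
go(.4635,.209)
c,p=axis('wrist');save('w2.png',c['color'])
d,p=axis('scene')
x=d['color'][150:230,150:250];x=cv2.resize(x,None,fx=4,fy=4)
o=np.zeros((384,800,3),np.uint8);o[:,:512]=c['color'];o[:320,512:]=x[:,56:344];save('w2s.png',o)
"
```

```text
t 5.15 tcp [0.4632 0.2033 0.0973] yang -8.4 tilt [-0.002 -0.    -1.   ] F [ 0.6  0.3 -0.5] op 0.275 ff 21.7 q6 0.36
tool shift mm [ 5.7 -0.6 -0. ]
wrist blue 3982 [0.4697 0.2484 0.0989] [0.457 0.23  0.092] [0.482 0.265 0.102] tcp [0.4632 0.2033 0.0973]
scene blue 4 [0.4692 0.2594 0.1015] [0.468 0.256 0.099] [0.472 0.265 0.103] tcp [0.4634 0.2033 0.0975]
```

View pics/w2s.png

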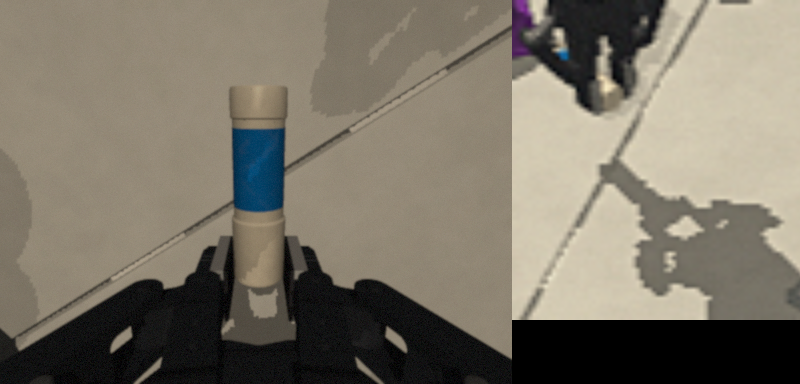

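The wrist view shows the stick held level by its cap (columns 230–287, rows 86–287), so the pads' friction holds it. I'll lower it and ease the grip so that it pivots.

>>> {"method": "step_arm", "body": {"commands": [{"gripper":1,"x":0,"y":0,"z":12,"spin":0},{"gripper":1,"x":0,"y":0,"z":12,"spin":0},{"gripper":1,"x":0,"y":0,"z":11,"spin":0},{"gripper":0.52,"x":0,"y":0,"z":0,"spin":0},{"gripper":0.52,"x":0,"y":0,"z":0,"spin":0},{"gripper":0.5,"x":0,"y":0,"z":0,"spin":0},{"gripper":0.5,"x":0,"y":0,"z":0,"spin":0},{"gripper":0.48,"x":0,"y":0,"z":0,"spin":0},{"gripper":0.48,"x":0,"y":0,"z":0,"spin":0},{"gripper":0.48,"x":0,"y":0,"z":0,"spin":0}]}}

```text
time: 6.25
eef_pos: [0.464, 0.2034, 0.0635]
tcp_rot: [0.757, 0.653, 0.0, 0.0]
contact_force: [-0.1, 0.1, 0.0]
opening: 0.271
finger_force: 21.7
```

```bash
python3 -c "
from h import *
go(.4635,.209)
axis('wrist')
"
```

```text
t 6.25 tcp [0.464  0.2034 0.0635] yang -8.4 tilt [ 0.  0. -1.] F [-0.1  0.1  0. ] op 0.271 ff 21.7 q6 0.36
tool shift mm [ 5.4 -1.3  0. ]
wrist blue 3973 [0.4705 0.2486 0.0651] [0.458 0.23  0.058] [0.483 0.266 0.069] tcp [0.464  0.2034 0.0635]
```

>>> {"method": "step_arm", "body": {"commands": [{"gripper":0.47,"x":0,"y":0,"z":0,"spin":0},{"gripper":0.47,"x":0,"y":0,"z":0,"spin":0},{"gripper":0.465,"x":0,"y":0,"z":0,"spin":0},{"gripper":0.465,"x":0,"y":0,"z":0,"spin":0},{"gripper":0.46,"x":0,"y":0,"z":0,"spin":0},{"gripper":0.46,"x":0,"y":0,"z":0,"spin":0},{"gripper":0.455,"x":0,"y":0,"z":0,"spin":0},{"gripper":0.455,"x":0,"y":0,"z":0,"spin":0},{"gripper":0.455,"x":0,"y":0,"z":0,"spin":0},{"gripper":0.455,"x":0,"y":0,"z":0,"spin":0}]}}

```text
time: 7.3
eef_pos: [0.4639, 0.2034, 0.0633]
tcp_rot: [0.757, 0.653, -0.0, -0.0]
contact_force: [-0.5, 0.3, -1.7]
opening: 0.273
finger_force: 21.7
```

```bash
python3 -c "
from h import *
go(.4635,.209)
axis('wrist')
"
```

```text
t 7.3 tcp [0.4639 0.2034 0.0633] yang -8.4 tilt [-0. -0. -1.] F [-0.5  0.3 -1.7] op 0.273 ff 21.7 q6 0.36
tool shift mm [ 5.5 -1.2 -0. ]
wrist blue 3982 [0.4704 0.2485 0.0649] [0.458 0.23  0.058] [0.483 0.266 0.069] tcp [0.4639 0.2034 0.0633]
```

>>> {"method": "step_arm", "body": {"commands": [{"gripper":0.45,"x":0,"y":0,"z":0,"spin":0},{"gripper":0.45,"x":0,"y":0,"z":0,"spin":0},{"gripper":0.45,"x":0,"y":0,"z":0,"spin":0},{"gripper":0.445,"x":0,"y":0,"z":0,"spin":0},{"gripper":0.445,"x":0,"y":0,"z":0,"spin":0},{"gripper":0.445,"x":0,"y":0,"z":0,"spin":0},{"gripper":0.44,"x":0,"y":0,"z":0,"spin":0},{"gripper":0.44,"x":0,"y":0,"z":0,"spin":0},{"gripper":0.44,"x":0,"y":0,"z":0,"spin":0},{"gripper":0.44,"x":0,"y":0,"z":0,"spin":0}]}}

```text
time: 8.35
eef_pos: [0.4639, 0.2034, 0.0633]
tcp_rot: [0.757, 0.653, -0.0, -0.0]
contact_force: [-0.7, -0.2, -0.7]
opening: 0.278
finger_force: 8.2
```

```bash
python3 -c "
from h import *
go(.4635,.209)
axis('wrist')
"
```

```text
t 8.35 tcp [0.4639 0.2034 0.0633] yang -8.4 tilt [-0. -0. -1.] F [-0.7 -0.2 -0.7] op 0.278 ff 8.2 q6 0.36
tool shift mm [ 5.5 -1.2 -0. ]
wrist blue 3993 [0.4704 0.2485 0.0649] [0.458 0.23  0.058] [0.483 0.266 0.069] tcp [0.4639 0.2034 0.0633]
```

>>> {"method": "step_arm", "body": {"commands": [{"gripper":0.439,"x":0,"y":0,"z":0,"spin":0},{"gripper":0.439,"x":0,"y":0,"z":0,"spin":0},{"gripper":0.438,"x":0,"y":0,"z":0,"spin":0},{"gripper":0.438,"x":0,"y":0,"z":0,"spin":0},{"gripper":0.437,"x":0,"y":0,"z":0,"spin":0},{"gripper":0.437,"x":0,"y":0,"z":0,"spin":0},{"gripper":0.437,"x":0,"y":0,"z":0,"spin":0},{"gripper":0.437,"x":0,"y":0,"z":0,"spin":0},{"gripper":0.437,"x":0,"y":0,"z":0,"spin":0},{"gripper":0.437,"x":0,"y":0,"z":0,"spin":0}]}}

```text
time: 9.4
eef_pos: [0.4639, 0.2034, 0.0633]
tcp_rot: [0.757, 0.653, -0.0, 0.0]
contact_force: [1.2, 0.1, -0.9]
opening: 0.282
finger_force: 5.7
```

```bash
python3 -c "
from h import *
go(.4635,.209)
axis('wrist')
"
```

```text
t 9.4 tcp [0.4639 0.2034 0.0633] yang -8.4 tilt [-0. -0. -1.] F [ 1.2  0.1 -0.9] op 0.282 ff 5.7 q6 0.36
tool shift mm [ 5.5 -1.2 -0. ]
wrist blue 3988 [0.4704 0.2486 0.065 ] [0.458 0.23  0.059] [0.483 0.266 0.069] tcp [0.4639 0.2034 0.0633]
```

>>> {"method": "step_arm", "body": {"commands": [{"gripper":0.435,"x":0,"y":0,"z":0,"spin":0},{"gripper":0.435,"x":0,"y":0,"z":0,"spin":0},{"gripper":0.434,"x":0,"y":0,"z":0,"spin":0},{"gripper":0.434,"x":0,"y":0,"z":0,"spin":0},{"gripper":0.433,"x":0,"y":0,"z":0,"spin":0},{"gripper":0.433,"x":0,"y":0,"z":0,"spin":0},{"gripper":0.433,"x":0,"y":0,"z":0,"spin":0},{"gripper":0.432,"x":0,"y":0,"z":0,"spin":0},{"gripper":0.432,"x":0,"y":0,"z":0,"spin":0},{"gripper":0.432,"x":0,"y":0,"z":0,"spin":0}]}}

```text
time: 10.45
eef_pos: [0.4639, 0.2034, 0.0633]
tcp_rot: [0.757, 0.653, 0.0, 0.0]
contact_force: [-0.5, 0.2, -1.2]
opening: 0.285
finger_force: 1.9
```

```bash
python3 -c "
from h import *
go(.4635,.209)
axis('wrist')
"
```

```text
t 10.45 tcp [0.4639 0.2034 0.0633] yang -8.4 tilt [ 0.  0. -1.] F [-0.5  0.2 -1.2] op 0.285 ff 1.9 q6 0.36
tool shift mm [ 5.5 -1.2 -0. ]
wrist blue 3986 [0.4705 0.2486 0.065 ] [0.458 0.23  0.058] [0.483 0.266 0.068] tcp [0.4639 0.2034 0.0633]
```

>>> {"method": "step_arm", "body": {"commands": [{"gripper":0.4315,"x":0,"y":0,"z":0,"spin":0},{"gripper":0.4315,"x":0,"y":0,"z":0,"spin":0},{"gripper":0.431,"x":0,"y":0,"z":0,"spin":0},{"gripper":0.431,"x":0,"y":0,"z":0,"spin":0},{"gripper":0.431,"x":0,"y":0,"z":0,"spin":0},{"gripper":0.4305,"x":0,"y":0,"z":0,"spin":0},{"gripper":0.4305,"x":0,"y":0,"z":0,"spin":0},{"gripper":0.4305,"x":0,"y":0,"z":0,"spin":0},{"gripper":0.4305,"x":0,"y":0,"z":0,"spin":0},{"gripper":0.45,"x":0,"y":0,"z":0,"spin":0}]}}

```text
time: 11.5
eef_pos: [0.4639, 0.2034, 0.0633]
tcp_rot: [0.757, 0.654, 0.0, 0.0]
contact_force: [-0.6, -0.3, 0.1]
opening: 0.28
finger_force: 12.4
```

```bash
python3 -c "
from h import *
go(.4635,.209)
axis('wrist')
"
```

```text
t 11.5 tcp [0.4639 0.2034 0.0633] yang -8.4 tilt [ 0. -0. -1.] F [-0.6 -0.3  0.1] op 0.28 ff 12.4 q6 0.36
tool shift mm [ 5.5 -1.2 -0. ]
wrist blue 2419 [0.4698 0.2441 0.0365] [0.458 0.228 0.022] [0.481 0.259 0.048] tcp [0.4639 0.2034 0.0633]
```

It pivoted part way. I'll raise it so it can hang free, then ease the grip again.

>>> {"method": "step_arm", "body": {"commands": [{"gripper":0.46,"x":0,"y":0,"z":-7,"spin":0},{"gripper":0.46,"x":0,"y":0,"z":-12,"spin":0},{"gripper":0.46,"x":0,"y":0,"z":-12,"spin":0},{"gripper":0.44,"x":0,"y":0,"z":0,"spin":0},{"gripper":0.432,"x":0,"y":0,"z":0,"spin":0},{"gripper":0.432,"x":0,"y":0,"z":0,"spin":0},{"gripper":0.431,"x":0,"y":0,"z":0,"spin":0},{"gripper":0.4305,"x":0,"y":0,"z":0,"spin":0},{"gripper":0.4305,"x":0,"y":0,"z":0,"spin":0},{"gripper":0.45,"x":0,"y":0,"z":0,"spin":0}]}}

```text
time: 12.55
eef_pos: [0.4638, 0.2034, 0.0941]
tcp_rot: [0.757, 0.653, -0.0, -0.0]
contact_force: [0.1, -0.7, -0.3]
opening: 0.28
finger_force: 11.1
```

```bash
python3 -c "
from h import *
go(.4635,.209)
c,p=axis('wrist');d,p=axis('scene');
o=np.zeros((384,800,3),np.uint8);o[:,:512]=c['color'];x=cv2.resize(d['color'][150:230,150:250],None,fx=4,fy=4);o[:320,512:]=x[:,56:344];save('w3.png',o)
"
```

```text
t 12.55 tcp [0.4638 0.2034 0.0941] yang -8.4 tilt [-0. -0. -1.] F [ 0.1 -0.7 -0.3] op 0.28 ff 11.1 q6 0.36
tool shift mm [ 5.5 -1.1 -0. ]
wrist blue 778 [0.4663 0.2213 0.0443] [0.455 0.214 0.027] [0.476 0.226 0.06 ] tcp [0.4638 0.2034 0.0941]
scene blue 33 [0.4579 0.2061 0.0394] [0.453 0.198 0.018] [0.465 0.228 0.052] tcp [0.4639 0.2034 0.0942]
```

>>> {"method": "step_arm", "body": {"commands": [{"gripper":0.436,"x":0,"y":0,"z":0,"spin":0},{"gripper":0.432,"x":0,"y":0,"z":0,"spin":0},{"gripper":0.4305,"x":0,"y":0,"z":0,"spin":0},{"gripper":0.4305,"x":0,"y":0,"z":0,"spin":0},{"gripper":0.4305,"x":0,"y":0,"z":0,"spin":0},{"gripper":0.4305,"x":0,"y":0,"z":0,"spin":0},{"gripper":0.4305,"x":0,"y":0,"z":0,"spin":0},{"gripper":0.4305,"x":0,"y":0,"z":0,"spin":0},{"gripper":0.45,"x":0,"y":0,"z":0,"spin":0},{"gripper":0.45,"x":0,"y":0,"z":0,"spin":0}]}}

```text
time: 13.65
eef_pos: [0.4639, 0.2034, 0.0943]
tcp_rot: [0.757, 0.653, 0.0, -0.0]
contact_force: [0.0, 0.4, 0.3]
opening: 0.277
finger_force: 11.2
```

```bash
cat >> h.py <<'E'
def tilt():
    # front generator line of the blue band + white, tool x (≈ +y world) against z
    s=get_state();e=np.array(s['eef_pos']);c,p=cloud('wrist');ci=c['color'].astype(int)
    q=R.from_quat(s['tcp_rot']).inv().apply((p-e).reshape(-1,3)).reshape(p.shape)*1000
    b=(np.abs(q[...,1])<5)&(ci[...,2]-ci[...,0]>35)&(q[...,0]<60)&(p[...,2]>.003)&(np.abs(q[...,2])<100)
    f=q[b]; k=np.polyfit(f[:,2],f[:,0],1);print('blue n',len(f),'tool z',f[:,2].min().round(1),f[:,2].max().round(1),'tilt deg',np.degrees(np.arctan(k[0])).round(1),'surface tool x at z=0',k[1].round(1),'world z',p[b][:,2].min().round(4),p[b][:,2].max().round(4))
    return c,p,q
E
python3 -c "
from h import *
go(.4635,.209)
c,p,q=tilt();save('w3.png',c['color'])
"
```

```text
t 13.65 tcp [0.4639 0.2034 0.0943] yang -8.4 tilt [-0.  0. -1.] F [0.  0.4 0.3] op 0.277 ff 11.2 q6 0.36
tool shift mm [ 5.5 -1.2  0. ]
blue n 416 tool z 34.6 67.3 tilt deg 11.1 surface tool x at z=0 9.5 world z 0.027 0.0597
```

View pics/w3.png

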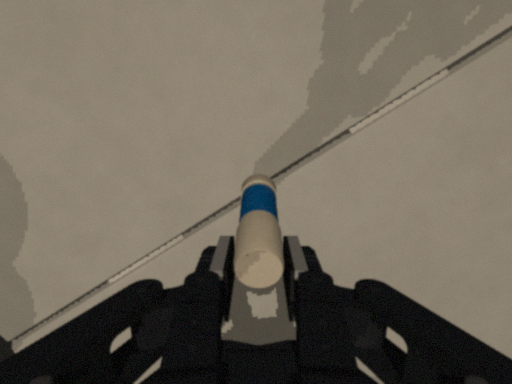

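The stick now hangs about 11° off vertical, base forward, some 10 mm above the bench (band at rows 184–215). I'll move it clear of the seam, set its base edge down and bring the cap over.

>>> {"method": "step_arm", "body": {"commands": [{"gripper":0.45,"x":5,"y":0,"z":2,"spin":0},{"gripper":0.45,"x":9,"y":0,"z":2,"spin":0},{"gripper":0.45,"x":9,"y":0,"z":2,"spin":0},{"gripper":0.45,"x":9,"y":0,"z":2,"spin":0},{"gripper":0.45,"x":3,"y":0,"z":1,"spin":0},{"gripper":0.45,"x":0,"y":0,"z":1,"spin":0},{"gripper":0.45,"x":0,"y":0,"z":1,"spin":0},{"gripper":0.45,"x":0,"y":0,"z":0,"spin":0},{"gripper":0.45,"x":0,"y":0,"z":0,"spin":0},{"gripper":0.45,"x":0,"y":0,"z":0,"spin":0}]}}

```text
time: 14.7
eef_pos: [0.4708, 0.2391, 0.0859]
tcp_rot: [0.757, 0.654, 0.002, 0.001]
contact_force: [-1.8, -0.4, 10.2]
opening: 0.279
finger_force: 12.6
```

```bash
python3 -c "
from h import *
go(.4635,.209)
c,p,q=tilt()
"
```

```text
t 14.7 tcp [0.4708 0.2391 0.0859] yang -8.4 tilt [ 0.004  0.001 -1.   ] F [-1.8 -0.4 10.2] op 0.279 ff 12.6 q6 0.42
tool shift mm [-30.8  -2.8  -0.1]
blue n 347 tool z 35.7 67.5 tilt deg 6.4 surface tool x at z=0 9.9 world z 0.0184 0.0502
```

>>> {"method": "step_arm", "body": {"commands": [{"gripper":0.442,"x":1,"y":0,"z":0,"spin":0},{"gripper":0.439,"x":2,"y":0,"z":0,"spin":0},{"gripper":0.437,"x":2,"y":0,"z":0,"spin":0},{"gripper":0.437,"x":2,"y":0,"z":0,"spin":0},{"gripper":0.437,"x":1,"y":0,"z":0,"spin":0},{"gripper":0.434,"x":0,"y":0,"z":0,"spin":0},{"gripper":0.432,"x":0,"y":0,"z":0,"spin":0},{"gripper":0.432,"x":0,"y":0,"z":0,"spin":0},{"gripper":0.432,"x":0,"y":0,"z":0,"spin":0},{"gripper":0.432,"x":0,"y":0,"z":0,"spin":0}]}}

```text
time: 15.75
eef_pos: [0.47, 0.2458, 0.083]
tcp_rot: [0.757, 0.653, -0.0, -0.0]
contact_force: [0.5, 1.4, 2.0]
opening: 0.279
finger_force: 1.9
```

```bash
python3 -c "
from h import *
go(.4635,.209)
c,p,q=tilt()
"
```

```text
t 15.75 tcp [0.47   0.2458 0.083 ] yang -8.4 tilt [-0. -0. -1.] F [0.5 1.4 2. ] op 0.279 ff 1.9 q6 0.44
tool shift mm [-37.4  -1.1   0. ]
blue n 290 tool z 34.0 66.0 tilt deg 1.7 surface tool x at z=0 10.8 world z 0.017 0.049
```

>>> {"method": "step_arm", "body": {"commands": [{"gripper":0.43,"x":0,"y":0,"z":0,"spin":0},{"gripper":0.428,"x":0,"y":0,"z":0,"spin":0},{"gripper":0.425,"x":0,"y":0,"z":0,"spin":0},{"gripper":0.42,"x":0,"y":0,"z":0,"spin":0},{"gripper":0.4,"x":0,"y":0,"z":0,"spin":0},{"gripper":0.35,"x":0,"y":0,"z":0,"spin":0},{"gripper":0.3,"x":0,"y":0,"z":0,"spin":0},{"gripper":0.2,"x":0,"y":0,"z":0,"spin":0},{"gripper":0.1,"x":0,"y":0,"z":0,"spin":0},{"gripper":0.0,"x":0,"y":0,"z":0,"spin":0}]}}

```text
time: 16.8
eef_pos: [0.4702, 0.246, 0.0833]
tcp_rot: [0.757, 0.653, 0.0, 0.0]
contact_force: [0.0, -0.5, -0.0]
opening: 0.498
finger_force: 0.0
```

```bash
python3 -c "
from h import *
go(.4635,.209)
c,p,q=tilt()
m=(p[...,2]>.08)&(p[...,2]<.092)&(np.abs(q[...,1])<14)&(np.abs(q[...,0])<20)
t=p[m];print(len(t),t.mean(0).round(4),t.min(0).round(3),t.max(0).round(3)); print(q[m].mean(0))
"
```

```text
t 16.8 tcp [0.4702 0.246  0.0833] yang -8.4 tilt [ 0.  0. -1.] F [ 0.  -0.5 -0. ] op 0.498 ff 0.0 q6 0.44
tool shift mm [-37.6  -1.2  -0. ]
blue n 253 tool z 35.3 67.0 tilt deg -0.3 surface tool x at z=0 13.4 world z 0.0163 0.0481
2078 [0.4708 0.2497 0.0845] [0.459 0.237 0.08 ] [0.482 0.26  0.087]
[ 3.78968098  0.04295946 -1.17013468]
```

The stick stands upright by itself (tilt −0.3°, top at 86 mm). I'll re-grip it by the top of its cap and lift.

>>> {"method": "step_arm", "body": {"commands": [{"gripper":0.0,"x":2.5,"y":0,"z":-4,"spin":0},{"gripper":0.0,"x":0,"y":0,"z":0,"spin":0},{"gripper":0.3,"x":0,"y":0,"z":0,"spin":0},{"gripper":0.4,"x":0,"y":0,"z":0,"spin":0},{"gripper":0.43,"x":0,"y":0,"z":0,"spin":0},{"gripper":0.45,"x":0,"y":0,"z":0,"spin":0},{"gripper":0.6,"x":0,"y":0,"z":0,"spin":0},{"gripper":0.6,"x":0,"y":0,"z":0,"spin":0},{"gripper":0.6,"x":0,"y":0,"z":-10,"spin":0},{"gripper":0.6,"x":0,"y":0,"z":-20,"spin":0}], "force": 30}}

```text
time: 17.85
eef_pos: [0.469, 0.2479, 0.1161]
tcp_rot: [0.757, 0.653, -0.002, -0.001]
contact_force: [0.0, 0.3, -0.1]
opening: 0.268
finger_force: 29.4
```

```bash
python3 - <<'E'
from h import *
d=np.load('top.npz');p=d['p'];c=d['c'].astype(int)
q=p[185:240,245:300]
# tops: white blobs above .085 in the top view
m=((q[...,2]>.08)&(c[185:240,245:300].min(-1)>165)).astype(np.uint8)
t=q[m>0];print(t.mean(0))
(cx,cy),r=cv2.minEnclosingCircle(t[:,:2].astype(np.float32));print('five tops circle',cx,cy,r)
# rim of the tub at z .069: points
k=q[(q[...,2]>.06)&(q[...,2]<.075)][:,:2];A=np.c_[2*k,np.ones(len(k))];s=np.linalg.lstsq(A,(k**2).sum(1),rcond=None)[0];print('rim fit',s[:2],np.sqrt(s[2]+s[0]**2+s[1]**2),len(k))
f=q[(q[...,2]>.004)&(q[...,2]<.014)&(abs(q[...,0]-.5)<.075)&(abs(q[...,1]+.06)<.075)][:,:2];print(cv2.minAreaRect(f.astype(np.float32)),f.min(0),f.max(0))
go(.45,-.02,.22)
tilt()
E
```

```text
[nan nan nan]
five tops circle 0.0 0.0 0.0
rim fit [ 0.50246089 -0.06101069] 0.039653222016233676 162
((0.500423789024353, -0.060361772775650024), (0.14661569893360138, 0.1500898152589798), 0.6155351400375366) [ 0.42690076 -0.13494591] [0.5744465  0.01494908]
t 17.85 tcp [0.469  0.2479 0.1161] yang -8.4 tilt [-0.004 -0.001 -1.   ] F [ 0.   0.3 -0.1] op 0.268 ff 29.4 q6 0.44
tool shift mm [-268.    19.8 -103.4]
blue n 247 tool z 39.3 71.7 tilt deg -0.2 surface tool x at z=0 10.8 world z 0.0443 0.0768<stdin>:6: RuntimeWarning: Mean of empty slice.
  ret = um.true_divide(
```

>>> {"method": "step_arm", "body": {"commands": [{"gripper":0.6,"x":0,"y":0,"z":-8,"spin":8.2},{"gripper":0.6,"x":0,"y":0,"z":-8,"spin":8.2},{"gripper":0.6,"x":0,"y":0,"z":-8,"spin":8.2},{"gripper":0.6,"x":0,"y":0,"z":-8,"spin":8.2},{"gripper":0.6,"x":0,"y":0,"z":-8,"spin":8.2},{"gripper":0.6,"x":0,"y":0,"z":-8,"spin":8.2},{"gripper":0.6,"x":0,"y":0,"z":-8,"spin":8.2},{"gripper":0.6,"x":0,"y":0,"z":-8,"spin":8.2},{"gripper":0.6,"x":0,"y":0,"z":-8,"spin":8.2},{"gripper":0.6,"x":0,"y":0,"z":-8,"spin":8.2}]}}

```text
time: 18.9
eef_pos: [0.4705, 0.2484, 0.1978]
tcp_rot: [1.0, -0.006, 0.0, -0.0]
contact_force: [0.4, -0.1, -0.8]
opening: 0.264
finger_force: 29.4
```

```bash
python3 - <<'E'
from h import *
go(.465,-.048,.2,-90)
E
```

```text
t 18.9 tcp [0.4705 0.2484 0.1978] yang -90.7 tilt [ 0.  0. -1.] F [ 0.4 -0.1 -0.8] op 0.264 ff 29.4 q6 1.88
tool shift mm [ -1.8 296.5  -2.2]
spin -0.7
```

>>> {"method": "step_arm", "body": {"commands": [{"gripper":0.6,"x":0,"y":20,"z":-0.5,"spin":-0.7},{"gripper":0.6,"x":0,"y":32,"z":0,"spin":0},{"gripper":0.6,"x":0,"y":38,"z":0,"spin":0},{"gripper":0.6,"x":0,"y":38,"z":0,"spin":0},{"gripper":0.6,"x":0,"y":38,"z":0,"spin":0},{"gripper":0.6,"x":0,"y":38,"z":0,"spin":0},{"gripper":0.6,"x":0,"y":38,"z":0,"spin":0},{"gripper":0.6,"x":0,"y":32,"z":0,"spin":0},{"gripper":0.6,"x":0,"y":20,"z":0,"spin":0},{"gripper":0.6,"x":0,"y":0,"z":0,"spin":0}]}}

```text
time: 19.9
eef_pos: [0.472, -0.0477, 0.1982]
tcp_rot: [1.0, 0.001, 0.0, 0.0]
contact_force: [0.4, 0.2, -0.8]
opening: 0.267
finger_force: 29.5
```

```bash
python3 - <<'E'
from h import *
go(.465,-.048,.2,-90)
c,p,q=tilt()
np.savez('w4.npz',p=p,q=q,c=c['color']);save('w4.png',c['color'])
E
```

```text
t 19.9 tcp [ 0.472  -0.0477  0.1982] yang -89.9 tilt [ 0.001 -0.001 -1.   ] F [ 0.4  0.2 -0.8] op 0.267 ff 29.5 q6 1.25
tool shift mm [-7.   0.3 -1.8]
spin 0.1
blue n 225 tool z 39.6 70.7 tilt deg -0.2 surface tool x at z=0 10.2 world z 0.1275 0.1586
```

View pics/w4.png

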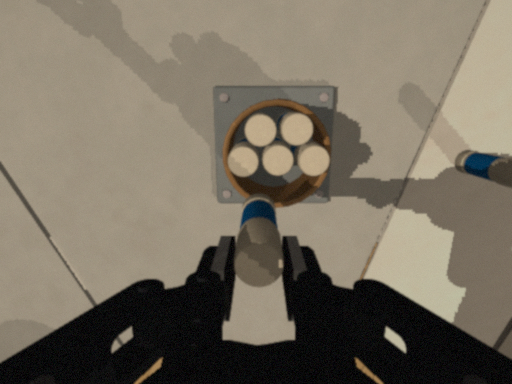

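Wrist view: the five cap tops are at about (261,129), (297,128), (243,159), (277,159) and (313,159). The free room is below them, with the held stick's top at (261,265). I'll measure tops and held stick with the same camera.

```bash
cat >> h.py <<'E'
def tops(p,q,img,zlo=.085,zhi=.104,roi=((.44,.56),(-.12,0))):
    # cap tops: white points at top height, in tool mm
    m=(p[...,2]>zlo)&(p[...,2]<zhi)&(p[...,0]>roi[0][0])&(p[...,0]<roi[0][1])&(p[...,1]>roi[1][0])&(p[...,1]<roi[1][1])&(img.astype(int).min(-1)>90)
    d=cv2.distanceTransform(m.astype(np.uint8),cv2.DIST_L2,5)
    n,l,s,ce=cv2.connectedComponentsWithStats((d>.6*d.max()).astype(np.uint8))
    out=[]
    for i in range(1,n):
        u,v=ce[i];u,v=int(round(u)),int(round(v))
        loc=m&(np.hypot(*(np.indices(m.shape)-np.array([v,u])[:,None,None]))<=d.max())
        out.append((p[loc].mean(0),q[loc].mean(0),(u,v)));print((u,v),'world',(out[-1][0]*1000).round(1),'tool',out[-1][1].round(1))
    return out
E
python3 - <<'E'
from h import *
d=np.load('w4.npz');p,q,c=d['p'],d['q'],d['c']
o=tops(p,q,c)
W=np.array([a[0][:2] for a in o])*1000
print(np.linalg.norm(W[:,None]-W[None],axis=-1).round(1))
# held top
m=(abs(q[...,0])<16)&(abs(q[...,1])<10.5)&(q[...,2]<8)&(q[...,2]>-16);t=q[m];zz=np.median(t[:,2]);print('held z',zz,np.percentile(t[:,2],[2,20,80,98]))
zt=np.percentile(t[:,2],5);k=(abs(q[...,2]-zt)<2.)&m
pts=q[k];print('held top',pts[:,:2].min(0),pts[:,:2].max(0),cv2.minEnclosingCircle(pts[:,:2].astype(np.float32)),zt)
# rim z ~69
r=(p[...,2]>.066)&(p[...,2]<.072)&(abs(p[...,0]-.502)<.06)&(abs(p[...,1]+.06)<.06)
k=p[r][:,:2]*1000;A=np.c_[2*k,np.ones(len(k))];s=np.linalg.lstsq(A,(k**2).sum(1),rcond=None)[0];print('rim',s[:2],np.sqrt(s[2]+s[0]**2+s[1]**2),len(k))
E
```

```text
(257, 126) world [528.5 -46.4  93.8] tool [ 56.4  -1.3 104.5]
(292, 125) world [529.1 -71.8  93.6] tool [ 56.9  24.2 104.7]
(278, 159) world [504.8 -61.8  93.9] tool [ 32.7  14.1 104.3]
(246, 162) world [502.5 -37.8  93.9] tool [ 30.5  -9.8 104.3]
(308, 163) world [502.3 -84.9  93.7] tool [ 30.2  37.2 104.5]
(321, 161) world [503.7 -92.2  93.8] tool [ 31.5  44.6 104.4]
[[ 0.  25.5 28.2 27.3 46.5 52.2]
 [25.5  0.  26.3 43.1 29.8 32.6]
 [28.2 26.3  0.  24.  23.2 30.5]
 [27.3 43.1 24.   0.  47.  54.4]
 [46.5 29.8 23.2 47.   0.   7.5]
 [52.2 32.6 30.5 54.4  7.5  0. ]]
held z 2.7242407514325073 [1.48481381 2.20976435 3.35905699 6.95798486]
held top [-11.62836515 -10.4238375 ] [11.29935509 10.47964368] ((-0.3104090690612793, -0.5709607601165771), 11.702045440673828) 1.765003026383605
rim [503.50498335 -62.10925372] 41.47865921852905 1777
```

```bash
cat >> h.py <<'E'
def hough(p,q,img,zlo=.088,zhi=.1,r=(14,20),md=26):
    m=((p[...,2]>zlo)&(p[...,2]<zhi)).astype(np.uint8)*255
    g=cv2.cvtColor(img,cv2.COLOR_RGB2GRAY);g[m==0]=40
    h=cv2.HoughCircles(cv2.GaussianBlur(g,(3,3),0),cv2.HOUGH_GRADIENT_ALT,1,md,param1=120,param2=.6,minRadius=r[0],maxRadius=r[1])
    out=[]
    for u,v,rr in (h[0] if h is not None else []):
        loc=(m>0)&(np.hypot(*(np.indices(m.shape)-np.array([v,u])[:,None,None]))<=rr*.6)
        if loc.sum()<20: continue
        vv,uu=np.nonzero(loc);A=np.c_[uu,vv,np.ones(len(uu))]
        P=[np.array([u,v,1])@np.linalg.lstsq(A,x[loc],rcond=None)[0] for x in(p,q)]
        out.append(P);print((u,v,rr),'world',(P[0]*1000).round(1),'tool',P[1].round(1))
    return out
E
python3 - <<'E'
from h import *
d=np.load('w4.npz');p,q,c=d['p'],d['q'],d['c']
o=hough(p,q,c)
W=np.array([a[0][:2] for a in o])*1000
print(np.linalg.norm(W[:,None]-W[None],axis=-1).round(1))
E
```

```text
(np.float32(260.0), np.float32(130.0), np.float32(16.297737)) world [525.9 -48.3  93.8] tool [ 53.8   0.7 104.4]
(np.float32(277.0), np.float32(160.0), np.float32(15.881116)) world [504.1 -61.   93.9] tool [ 32.   13.3 104.3]
(np.float32(296.0), np.float32(129.0), np.float32(16.111036)) world [526.7 -74.4  93.8] tool [ 54.5  26.7 104.5]
(np.float32(314.0), np.float32(160.0), np.float32(15.633322)) world [504.2 -88.5  93.8] tool [ 32.   40.8 104.4]
(np.float32(243.0), np.float32(161.0), np.float32(15.409783)) world [503.3 -35.8  93.9] tool [ 31.2 -11.9 104.3]
[[ 0.  25.2 26.1 45.7 25.9]
 [25.2  0.  26.2 27.5 25.3]
 [26.1 26.2  0.  26.6 45.1]
 [45.7 27.5 26.6  0.  52.7]
 [25.9 25.3 45.1 52.7  0. ]]
```

Spacing (25–26 mm) and the tub centre from the tops and the rim fit agree: (0.5036,−0.0621). The first place is at (0.481,−0.049). I'll move over it and lower to just above the neighbours' tops.

>>> {"method": "step_arm", "body": {"commands": [{"gripper":0.6,"x":2,"y":0.5,"z":0,"spin":0},{"gripper":0.6,"x":3,"y":0.5,"z":0,"spin":0},{"gripper":0.6,"x":3,"y":0.5,"z":1,"spin":0},{"gripper":0.6,"x":1,"y":0,"z":3,"spin":0},{"gripper":0.6,"x":0,"y":0,"z":3,"spin":0},{"gripper":0.6,"x":0,"y":0,"z":3,"spin":0},{"gripper":0.6,"x":0,"y":0,"z":0,"spin":0},{"gripper":0.6,"x":0,"y":0,"z":0,"spin":0},{"gripper":0.6,"x":0,"y":0,"z":0,"spin":0},{"gripper":0.6,"x":0,"y":0,"z":0,"spin":0}]}}

```text
time: 20.95
eef_pos: [0.481, -0.0471, 0.188]
tcp_rot: [1.0, 0.003, 0.0, 0.0]
contact_force: [0.6, -1.0, -0.5]
opening: 0.27
finger_force: 29.5
```

```bash
cat >> h.py <<'E'
def held(q):
    m=(abs(q[...,0])<16)&(abs(q[...,1])<10.5)&(q[...,2]<8)&(q[...,2]>-16);t=q[m];zt=np.percentile(t[:,2],10)
    k=m&(abs(q[...,2]-zt)<2.);pts=q[k];print('held top c',((pts[:,:2].min(0)+pts[:,:2].max(0))/2).round(1),zt.round(1))
E
python3 - <<'E'
from h import *
go(.4813,-.0492,.188,-90)
c,p,q=tilt();held(q);o=hough(p,q,c['color'],md=20)
E
```

```text
t 20.95 tcp [ 0.481  -0.0471  0.188 ] yang -89.7 tilt [ 0. -0. -1.] F [ 0.6 -1.  -0.5] op 0.27 ff 29.5 q6 1.26
tool shift mm [0.3 2.1 0. ]
spin 0.3
blue n 226 tool z 40.0 70.8 tilt deg -0.1 surface tool x at z=0 10.1 world z 0.1172 0.148
held top c [-0.3  0. ] 2.0
(np.float32(279.0), np.float32(174.0), np.float32(16.252502)) world [504.6 -61.3  93.9] tool [23.5 14.4 94.1]
(np.float32(299.0), np.float32(143.0), np.float32(16.547342)) world [526.7 -74.8  93.8] tool [45.6 27.9 94.2]
(np.float32(261.0), np.float32(144.0), np.float32(16.44396)) world [525.9 -48.2  93.8] tool [44.8  1.3 94.2]
(np.float32(317.0), np.float32(175.0), np.float32(16.08119)) world [504.  -88.7  93.8] tool [22.8 41.7 94.2]
(np.float32(244.0), np.float32(175.0), np.float32(16.026726)) world [503.7 -36.2  93.9] tool [ 22.7 -10.8  94.1]
```

>>> {"method": "step_arm", "body": {"commands": [{"gripper":0.6,"x":0.4,"y":1,"z":0,"spin":0},{"gripper":0.6,"x":0,"y":1.2,"z":0,"spin":0},{"gripper":0.6,"x":0,"y":0,"z":0,"spin":0},{"gripper":0.6,"x":0,"y":0,"z":0,"spin":0},{"gripper":0.6,"x":0,"y":0,"z":3,"spin":0},{"gripper":0.6,"x":0,"y":0,"z":3,"spin":0},{"gripper":0.6,"x":0,"y":0,"z":3,"spin":0},{"gripper":0.6,"x":0,"y":0,"z":3,"spin":0},{"gripper":0.6,"x":0,"y":0,"z":3,"spin":0},{"gripper":0.6,"x":0,"y":0,"z":0,"spin":0}]}}

```text
time: 22.0
eef_pos: [0.481, -0.0491, 0.1722]
tcp_rot: [1.0, 0.003, -0.001, -0.0]
contact_force: [-0.7, 0.9, -0.2]
opening: 0.267
finger_force: 29.5
```

```bash
python3 - <<'E'
from h import *
go(.4813,-.0492,.111,-90)
c,p,q=tilt();held(q);o=hough(p,q,c['color'],md=20)
E
```

```text
t 22.0 tcp [ 0.481  -0.0491  0.1722] yang -89.7 tilt [-0.001  0.    -1.   ] F [-0.7  0.9 -0.2] op 0.267 ff 29.5 q6 1.25
tool shift mm [ 0.4  0.1 61.2]
spin 0.3
blue n 230 tool z 40.1 70.3 tilt deg -0.1 surface tool x at z=0 10.2 world z 0.1018 0.1321
held top c [-0.5  0. ] 2.0
(np.float32(299.0), np.float32(145.0), np.float32(17.83162)) world [527.  -74.7  93.8] tool [45.9 25.9 78.3]
(np.float32(259.0), np.float32(146.0), np.float32(17.647877)) world [526.1 -48.7  93.8] tool [45.3 -0.1 78.3]
(np.float32(317.0), np.float32(180.0), np.float32(17.390488)) world [503.7 -87.8  93.9] tool [22.7 38.8 78.2]
(np.float32(277.0), np.float32(179.0), np.float32(17.12894)) world [504.3 -60.9  93.9] tool [23.3 12.  78.3]
(np.float32(239.0), np.float32(181.0), np.float32(16.874275)) world [502.7 -35.4  93.8] tool [ 21.9 -13.5  78.3]
```

>>> {"method": "step_arm", "body": {"commands": [{"gripper":0.6,"x":0,"y":0,"z":4,"spin":0},{"gripper":0.6,"x":0,"y":0,"z":4,"spin":0},{"gripper":0.6,"x":0,"y":0,"z":4,"spin":0},{"gripper":0.6,"x":0,"y":0,"z":4,"spin":0},{"gripper":0.6,"x":0,"y":0,"z":4,"spin":0},{"gripper":0.6,"x":0,"y":0,"z":4,"spin":0},{"gripper":0.6,"x":0,"y":0,"z":4,"spin":0},{"gripper":0.6,"x":0,"y":0,"z":4,"spin":0},{"gripper":0.6,"x":0,"y":0,"z":4,"spin":0},{"gripper":0.6,"x":0,"y":0,"z":4,"spin":0}]}}

```text
time: 23.05
eef_pos: [0.4813, -0.0492, 0.1325]
tcp_rot: [1.0, 0.003, 0.0, -0.0]
contact_force: [-0.0, -0.4, -0.7]
opening: 0.27
finger_force: 29.5
```

```bash
python3 - <<'E'
from h import *
go(.4813,-.0492,.1115,-90)
c,p,q=cloud('wrist')[0],None,None
E
```

```text
t 23.05 tcp [ 0.4813 -0.0492  0.1325] yang -89.7 tilt [ 0.  0. -1.] F [-0.  -0.4 -0.7] op 0.27 ff 29.5 q6 1.25
tool shift mm [-0. -0. 21.]
spin 0.3
```

>>> {"method": "step_arm", "body": {"commands": [{"gripper":0.6,"x":0,"y":0,"z":4,"spin":0},{"gripper":0.6,"x":0,"y":0,"z":4,"spin":0},{"gripper":0.6,"x":0,"y":0,"z":4,"spin":0},{"gripper":0.6,"x":0,"y":0,"z":4,"spin":0},{"gripper":0.6,"x":0,"y":0,"z":4,"spin":0},{"gripper":0.6,"x":0,"y":0,"z":0.5,"spin":0},{"gripper":0.44,"x":0,"y":0,"z":0,"spin":0},{"gripper":0.42,"x":0,"y":0,"z":0,"spin":0},{"gripper":0.38,"x":0,"y":0,"z":0,"spin":0},{"gripper":0.3,"x":0,"y":0,"z":0,"spin":0}]}}

```text
time: 24.1
eef_pos: [0.4815, -0.0493, 0.1126]
tcp_rot: [1.0, 0.003, 0.0, 0.0]
contact_force: [-0.4, 0.4, -0.4]
opening: 0.351
finger_force: 0.0
```

```bash
python3 - <<'E'
from h import *
go(.4813,-.0492,.2,-90)
c,p=cloud('wrist');s=get_state()
m=(abs(p[...,0]-.481)<.010)&(abs(p[...,1]+.049)<.010);print('top z in place',np.nanpercentile(p[m][:,2],[5,50,95]).round(4))
E
```

```text
t 24.1 tcp [ 0.4815 -0.0493  0.1126] yang -89.7 tilt [ 0.001 -0.    -1.   ] F [-0.4  0.4 -0.4] op 0.351 ff 0.0 q6 1.25
tool shift mm [ -0.2  -0.  -87.4]
spin 0.3
top z in place [0.089  0.0938 0.1707]
```

The first stick is fully down (its top measures 93.8 mm, like its neighbours). Next I'll lift clear and go for stick_up.

>>> {"method": "step_arm", "body": {"commands": [{"gripper":0.3,"x":0,"y":0,"z":-5,"spin":0},{"gripper":0.3,"x":0,"y":0,"z":-15,"spin":0},{"gripper":0,"x":0,"y":0,"z":-25,"spin":0},{"gripper":0,"x":0,"y":10,"z":-25,"spin":0},{"gripper":0,"x":0,"y":25,"z":-18,"spin":0},{"gripper":0,"x":-5,"y":40,"z":0,"spin":0},{"gripper":0,"x":-5,"y":45,"z":0,"spin":0},{"gripper":0,"x":-5,"y":45,"z":0,"spin":0},{"gripper":0,"x":0,"y":40,"z":0,"spin":0},{"gripper":0,"x":0,"y":7,"z":0,"spin":0}]}}

```text
time: 25.15
eef_pos: [0.4673, -0.2652, 0.2012]
tcp_rot: [1.0, 0.001, 0.001, 0.001]
contact_force: [1.1, 0.4, 0.6]
opening: 0.503
finger_force: 0.0
```

```bash
python3 - <<'E'
from h import *
c,p,q=tilt();o=hough(p,q,c['color'],zlo=.078,zhi=.092,md=20)
m=(p[...,2]>.08)&(p[...,2]<.09)&(p[...,1]<-.2)&(p[...,1]>-.32);k=p[m]
print(len(k),cv2.minEnclosingCircle((k[:,:2]*1000).astype(np.float32)),k[:,2].max())
go(.487,-.262,.0875,-90)
E
```

```text
Traceback (most recent call last):
  File "h.py", line 38, in tilt
    f=q[b]; k=np.polyfit(f[:,2],f[:,0],1);print('blue n',len(f),'tool z',f[:,2].min().round(1),f[:,2].max().round(1),'tilt deg',np.degrees(np.arctan(k[0])).round(1),'surface tool x at z=0',k[1].round(1),'world z',p[b][:,2].min().round(4),p[b][:,2].max().round(4))
              ~~~~~~~~~~^^^^^^^^^^^^^^^^^
TypeError: expected non-empty vector for x
```

```bash
sed -i 's/^    f=q\[b\]; k=/    f=q[b]\n    if len(f)<9: return c,p,q\n    k=/' h.py; python3 - <<'E'
from h import *
c,p,q=tilt();o=hough(p,q,c['color'],zlo=.078,zhi=.092,md=20)
m=(p[...,2]>.08)&(p[...,2]<.09)&(p[...,1]<-.2)&(p[...,1]>-.32)&(p[...,0]>.45)&(p[...,0]<.53);k=p[m]
print(len(k),cv2.minEnclosingCircle((k[:,:2]*1000).astype(np.float32)),k[:,2].max())
go(.487,-.262,.0875,-90)
E
```

```text
(np.float32(258.0), np.float32(171.0), np.float32(14.750808)) world [ 488.7 -263.5   84.9] tool [ 21.4  -0.8 116. ]
694 ((488.64202880859375, -263.6645812988281), 11.803862571716309) 0.08699207320204769
t 25.25 tcp [ 0.4673 -0.2623  0.2005] yang -89.8 tilt [ 0.  0. -1.] F [-0.4  0.5 -0.3] op 0.498 ff 0.0 q6 0.87
tool shift mm [ 19.7  -0.2 113. ]
spin 0.2
```

>>> {"method": "step_arm", "body": {"commands": [{"gripper":0,"x":6,"y":0.5,"z":5,"spin":0},{"gripper":0,"x":9,"y":0.5,"z":10,"spin":0},{"gripper":0,"x":6.3,"y":0.3,"z":14,"spin":0},{"gripper":0,"x":0,"y":0,"z":14,"spin":0},{"gripper":0,"x":0,"y":0,"z":14,"spin":0},{"gripper":0,"x":0,"y":0,"z":14,"spin":0},{"gripper":0,"x":0,"y":0,"z":14,"spin":0},{"gripper":0,"x":0,"y":0,"z":14,"spin":0},{"gripper":0,"x":0,"y":0,"z":10,"spin":0},{"gripper":0,"x":0,"y":0,"z":4,"spin":0}]}}

```text
time: 26.25
eef_pos: [0.4881, -0.2621, 0.0857]
tcp_rot: [1.0, 0.003, -0.001, -0.001]
contact_force: [0.3, -0.3, 0.1]
opening: 0.497
finger_force: 0.0
```

```bash
python3 - <<'E'
from h import *
c,p,q=tilt();held(q)
go(.4887,-.2636,.0875,-90)
E
```

```text
blue n 207 tool z 38.8 68.8 tilt deg -0.2 surface tool x at z=0 11.4 world z 0.0169 0.0469
held top c [1.2 0.3] 0.2
t 26.3 tcp [ 0.4881 -0.2621  0.0858] yang -89.7 tilt [-0.002  0.001 -1.   ] F [ 0.1  1.3 -0.8] op 0.498 ff 0.0 q6 0.89
tool shift mm [ 0.6  1.5 -1.7]
spin 0.3
```

>>> {"method": "step_arm", "body": {"commands": [{"gripper":0.0,"x":1,"y":0.8,"z":-1.5,"spin":0},{"gripper":0.0,"x":0,"y":0,"z":0,"spin":0},{"gripper":0.3,"x":0,"y":0,"z":0,"spin":0},{"gripper":0.4,"x":0,"y":0,"z":0,"spin":0},{"gripper":0.43,"x":0,"y":0,"z":0,"spin":0},{"gripper":0.45,"x":0,"y":0,"z":0,"spin":0},{"gripper":0.6,"x":0,"y":0,"z":0,"spin":0},{"gripper":0.6,"x":0,"y":0,"z":0,"spin":0},{"gripper":0.6,"x":0,"y":0,"z":-10,"spin":0},{"gripper":0.6,"x":0,"y":0,"z":-20,"spin":0}]}}

```text
time: 27.3
eef_pos: [0.4883, -0.2621, 0.1172]
tcp_rot: [1.0, 0.003, -0.002, -0.002]
contact_force: [-0.3, 1.0, -0.5]
opening: 0.265
finger_force: 29.4
```

>>> {"method": "step_arm", "body": {"commands": [{"gripper":0.6,"x":0,"y":0,"z":-25,"spin":0},{"gripper":0.6,"x":0,"y":0,"z":-25,"spin":0},{"gripper":0.6,"x":0,"y":-10,"z":-25,"spin":0},{"gripper":0.6,"x":-3,"y":-25,"z":-5,"spin":0},{"gripper":0.6,"x":-5,"y":-35,"z":0,"spin":0},{"gripper":0.6,"x":-5,"y":-35,"z":0,"spin":0},{"gripper":0.6,"x":-4,"y":-35,"z":0,"spin":0},{"gripper":0.6,"x":0,"y":-30,"z":0,"spin":0},{"gripper":0.6,"x":0,"y":-17,"z":0,"spin":0},{"gripper":0.6,"x":0,"y":0,"z":0,"spin":0}]}}

```text
time: 28.3
eef_pos: [0.4712, -0.0744, 0.1989]
tcp_rot: [1.0, 0.004, -0.0, -0.0]
contact_force: [-0.1, -0.8, -0.9]
opening: 0.264
finger_force: 29.5
```

```bash
python3 - <<'E'
from h import *
go(.481,-.0755,.188,-90)
c,p,q=tilt();held(q);o=hough(p,q,c['color'],md=20);save('w5.png',c['color'])
E
```

```text
t 28.3 tcp [ 0.4712 -0.0744  0.1989] yang -89.5 tilt [-0.     0.001 -1.   ] F [-0.1 -0.8 -0.9] op 0.264 ff 29.5 q6 1.19
tool shift mm [ 9.8  1.2 10.9]
spin 0.5
blue n 225 tool z 41.1 72.2 tilt deg -0.3 surface tool x at z=0 9.7 world z 0.1266 0.1577
held top c [-0.8  0. ] 3.8
(np.float32(242.0), np.float32(158.0), np.float32(15.714312)) world [504.4 -61.4  93.8] tool [ 33.3 -12.7 105. ]
(np.float32(224.0), np.float32(129.0), np.float32(15.939806)) world [525.4 -48.5  93.8] tool [ 54.4 -25.4 105. ]
(np.float32(261.0), np.float32(128.0), np.float32(15.898298)) world [526.4 -75.3  93.8] tool [ 55.2   1.4 105. ]
(np.float32(278.0), np.float32(159.0), np.float32(15.516866)) world [503.9 -88.2  93.8] tool [ 32.6  14.1 105. ]
(np.float32(207.0), np.float32(159.0), np.float32(15.177851)) world [503.4 -35.4  93.8] tool [ 32.5 -38.7 105. ]
(np.float32(225.0), np.float32(188.0), np.float32(15.660726)) world [481.3 -48.3  93.9] tool [ 10.3 -25.9 105. ]
```

View pics/w5.png

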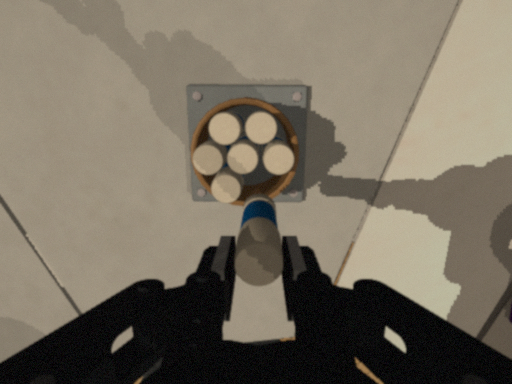

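Wrist view: six tops now stand in the tub, with the last place at about (258,190). All clearances to (0.4812,−0.075) come out at 26–27 mm, so I'll move over it.

>>> {"method": "step_arm", "body": {"commands": [{"gripper":0.6,"x":3,"y":0.6,"z":0,"spin":0},{"gripper":0.6,"x":4,"y":0,"z":0,"spin":0},{"gripper":0.6,"x":3.8,"y":0,"z":1,"spin":0},{"gripper":0.6,"x":0,"y":0,"z":3,"spin":0},{"gripper":0.6,"x":0,"y":0,"z":3,"spin":0},{"gripper":0.6,"x":0,"y":0,"z":3,"spin":0},{"gripper":0.6,"x":0,"y":0,"z":0,"spin":0},{"gripper":0.6,"x":0,"y":0,"z":0,"spin":0},{"gripper":0.6,"x":0,"y":0,"z":0,"spin":0},{"gripper":0.6,"x":0,"y":0,"z":0,"spin":0}]}}

```text
time: 29.35
eef_pos: [0.4827, -0.0769, 0.189]
tcp_rot: [1.0, 0.003, 0.0, 0.0]
contact_force: [0.1, 0.5, 0.5]
opening: 0.264
finger_force: 29.5
```

```bash
python3 - <<'E'
from h import *
go(.482,-.075,.112,-90)
c,p,q=tilt();held(q);o=hough(p,q,c['color'],md=20)
E
```

```text
t 29.35 tcp [ 0.4827 -0.0769  0.189 ] yang -89.7 tilt [ 0. -0. -1.] F [0.1 0.5 0.5] op 0.264 ff 29.5 q6 1.2
tool shift mm [-0.7 -1.9 77. ]
spin 0.3
blue n 225 tool z 41.9 72.7 tilt deg 0.0 surface tool x at z=0 9.3 world z 0.1164 0.1471
held top c [-1.  0.] 3.8
(np.float32(203.0), np.float32(178.0), np.float32(15.885677)) world [502.7 -36.2  93.8] tool [ 20.2 -40.6  95.2]
(np.float32(257.0), np.float32(145.0), np.float32(16.314535)) world [526.7 -75.2  93.9] tool [44.  -1.5 95.2]
(np.float32(219.0), np.float32(146.0), np.float32(16.25982)) world [525.8 -48.4  93.8] tool [ 43.3 -28.2  95.2]
(np.float32(275.0), np.float32(177.0), np.float32(15.826101)) world [503.8 -88.4  93.9] tool [21.  11.6 95.2]
(np.float32(238.0), np.float32(176.0), np.float32(15.63045)) world [504.4 -61.6  93.8] tool [ 21.7 -15.2  95.2]
(np.float32(221.0), np.float32(206.0), np.float32(15.2570305)) world [481.5 -48.7  93.8] tool [ -1.  -28.2  95.2]
```

>>> {"method": "step_arm", "body": {"commands": [{"gripper":0.6,"x":-0.5,"y":-0.9,"z":0,"spin":0},{"gripper":0.6,"x":0,"y":-0.8,"z":0,"spin":0},{"gripper":0.6,"x":0,"y":0,"z":0,"spin":0},{"gripper":0.6,"x":0,"y":0,"z":0,"spin":0},{"gripper":0.6,"x":0,"y":0,"z":3,"spin":0},{"gripper":0.6,"x":0,"y":0,"z":3,"spin":0},{"gripper":0.6,"x":0,"y":0,"z":3,"spin":0},{"gripper":0.6,"x":0,"y":0,"z":3,"spin":0},{"gripper":0.6,"x":0,"y":0,"z":3,"spin":0},{"gripper":0.6,"x":0,"y":0,"z":0,"spin":0}]}}

```text
time: 30.4
eef_pos: [0.4817, -0.0751, 0.1731]
tcp_rot: [1.0, 0.003, -0.001, -0.0]
contact_force: [-0.4, -0.4, -0.2]
opening: 0.266
finger_force: 29.5
```

```bash
python3 - <<'E'
from h import *
go(.482,-.075,.112,-90)
c,p,q=tilt();held(q);o=hough(p,q,c['color'],md=20)
E
```

```text
t 30.4 tcp [ 0.4817 -0.0751  0.1731] yang -89.7 tilt [-0.001  0.    -1.   ] F [-0.4 -0.4 -0.2] op 0.266 ff 29.5 q6 1.2
tool shift mm [ 0.4 -0.  61.1]
spin 0.3
blue n 225 tool z 42.5 72.0 tilt deg -0.2 surface tool x at z=0 9.6 world z 0.1011 0.1307
held top c [-0.8 -0. ] 3.8
(np.float32(260.0), np.float32(146.0), np.float32(17.502977)) world [526.8 -75.4  93.9] tool [45.2  0.6 79.2]
(np.float32(219.0), np.float32(147.0), np.float32(17.510033)) world [526.  -48.5  93.9] tool [ 44.5 -26.3  79.2]
(np.float32(279.0), np.float32(180.0), np.float32(16.978195)) world [504.1 -88.3  93.9] tool [22.4 13.4 79.2]
(np.float32(240.0), np.float32(179.0), np.float32(16.776411)) world [504.6 -62.1  93.8] tool [ 23.1 -12.9  79.3]
(np.float32(201.0), np.float32(181.0), np.float32(16.51998)) world [503.1 -35.7  93.8] tool [ 21.7 -39.2  79.3]
(np.float32(221.0), np.float32(212.0), np.float32(16.115686)) world [481.1 -48.7  93.9] tool [ -0.4 -26.4  79.3]
```

Centred, and no contact force. I'll lower on.

>>> {"method": "step_arm", "body": {"commands": [{"gripper":0.6,"x":0,"y":0,"z":4,"spin":0},{"gripper":0.6,"x":0,"y":0,"z":4,"spin":0},{"gripper":0.6,"x":0,"y":0,"z":4,"spin":0},{"gripper":0.6,"x":0,"y":0,"z":4,"spin":0},{"gripper":0.6,"x":0,"y":0,"z":4,"spin":0},{"gripper":0.6,"x":0,"y":0,"z":4,"spin":0},{"gripper":0.6,"x":0,"y":0,"z":4,"spin":0},{"gripper":0.6,"x":0,"y":0,"z":4,"spin":0},{"gripper":0.6,"x":0,"y":0,"z":4,"spin":0},{"gripper":0.6,"x":0,"y":0,"z":4,"spin":0}]}}

```text
time: 31.45
eef_pos: [0.4821, -0.0752, 0.1335]
tcp_rot: [1.0, 0.003, 0.0, 0.0]
contact_force: [-0.2, 0.3, -0.6]
opening: 0.264
finger_force: 29.5
```

```bash
python3 - <<'E'
from h import *
go(.482,-.075,.1125,-90)
E
```

```text
t 31.45 tcp [ 0.4821 -0.0752  0.1335] yang -89.7 tilt [ 0. -0. -1.] F [-0.2  0.3 -0.6] op 0.264 ff 29.5 q6 1.2
tool shift mm [-0.1 -0.2 21. ]
spin 0.3
```

>>> {"method": "step_arm", "body": {"commands": [{"gripper":0.6,"x":0,"y":0,"z":4,"spin":0},{"gripper":0.6,"x":0,"y":0,"z":4,"spin":0},{"gripper":0.6,"x":0,"y":0,"z":4,"spin":0},{"gripper":0.6,"x":0,"y":0,"z":4,"spin":0},{"gripper":0.6,"x":0,"y":0,"z":4,"spin":0},{"gripper":0.6,"x":0,"y":0,"z":1,"spin":0},{"gripper":0.44,"x":0,"y":0,"z":0,"spin":0},{"gripper":0.42,"x":0,"y":0,"z":0,"spin":0},{"gripper":0.38,"x":0,"y":0,"z":0,"spin":0},{"gripper":0.3,"x":0,"y":0,"z":0,"spin":0}]}}

```text
time: 32.45
eef_pos: [0.4823, -0.0753, 0.1131]
tcp_rot: [1.0, 0.003, 0.0, 0.0]
contact_force: [0.2, -0.2, -0.1]
opening: 0.349
finger_force: 0.0
```

>>> {"method": "step_arm", "body": {"commands": [{"gripper":0.3,"x":0,"y":0,"z":-3,"spin":0},{"gripper":0.3,"x":0,"y":0,"z":-10,"spin":0},{"gripper":0.3,"x":0,"y":0,"z":-20,"spin":0},{"gripper":0.3,"x":0,"y":0,"z":-20,"spin":0},{"gripper":0.3,"x":0,"y":0,"z":-20,"spin":0},{"gripper":0.3,"x":-5,"y":0,"z":-15,"spin":0},{"gripper":0.3,"x":-5,"y":0,"z":0,"spin":0},{"gripper":0.3,"x":-5,"y":0,"z":0,"spin":0},{"gripper":0.3,"x":0,"y":0,"z":0,"spin":0},{"gripper":0.3,"x":0,"y":0,"z":0,"spin":0}]}}

```text
time: 33.45
eef_pos: [0.4664, -0.0751, 0.1998]
tcp_rot: [1.0, 0.003, -0.001, -0.0]
contact_force: [0.0, -0.1, 0.6]
opening: 0.353
finger_force: 0.0
```

```bash
python3 - <<'E'
from h import *
go(.482,-.075,.2,-90)
c,p,q=tilt();o=hough(p,q,c['color'],md=20,zlo=.086,zhi=.12);save('w6.png',c['color'])
E
```

```text
t 33.45 tcp [ 0.4664 -0.0751  0.1998] yang -89.7 tilt [-0.002  0.001 -1.   ] F [ 0.  -0.1  0.6] op 0.353 ff 0.0 q6 1.19
tool shift mm [15.6 -0.  -0.3]
spin 0.3
(np.float32(241.0), np.float32(151.0), np.float32(15.874667)) world [504.5 -61.4  93.8] tool [ 38.4 -13.4 105.9]
(np.float32(259.0), np.float32(120.0), np.float32(15.965683)) world [526.9 -74.6  93.8] tool [ 6.080e+01 -1.000e-01  1.059e+02]
(np.float32(223.0), np.float32(122.0), np.float32(15.939753)) world [525.4 -48.6  93.8] tool [ 59.3 -26.1 105.9]
(np.float32(277.0), np.float32(152.0), np.float32(15.562091)) world [503.9 -88.2  93.8] tool [ 37.7  13.3 105.9]
(np.float32(206.0), np.float32(153.0), np.float32(15.282693)) world [502.9 -35.4  93.8] tool [ 36.9 -39.4 105.9]
(np.float32(259.0), np.float32(182.0), np.float32(15.21582)) world [481.  -74.9  94. ] tool [ 14.9   0.  105.8]
(np.float32(225.0), np.float32(182.0), np.float32(14.968558)) world [480.9 -49.   93.8] tool [ 14.8 -25.9 105.9]
```

View pics/w6.png

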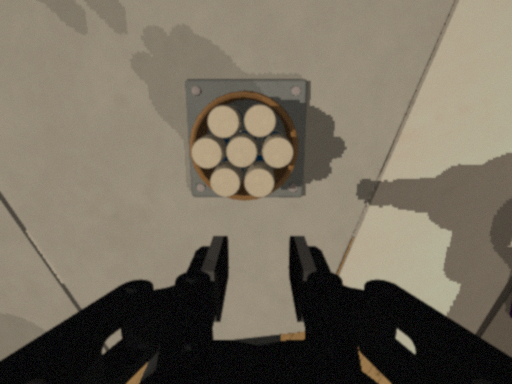

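All seven tops show in the tub at equal height (93.8–94 mm), centred round (241,151), and the gripper is clear. I'll hand it in.

```bash
python3 -c "
from plant import *
print(sign_off())"
```

```text
the job is handed in; nothing more can be done
None
```

The job is handed in: I stood the fallen stick up and let it go, then lowered both loose sticks into the tub. All seven tops measure level at about 94 mm, finished at about 33 s; the hand-in returned no verdict.

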